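# Lock a reagent tub into a shaker's bottle clamp

### The job

Lock the square reagent tub into the shaker's bottle clamp: stand the tub upright between the open jaw and the fixed end plate first, then slide the jaw (it has an upright handle) until it holds the tub snugly against the end plate, and last drop the keeper block that fills the gap left behind the jaw (one of the two is too short) flat down into that gap, so that the jaw cannot slide back. Keep the tub upright throughout, do not disturb the two small beakers and the dropper bottle, and leave everything released.

Things in the scene. Friction and masses are not known exactly. Their poses are not given: they have to be found in the camera images.
- clamp: Metal bottle clamp fixed to the worktop, 200 (x) x 112 (y) mm; origin centre of underside, z up, jaw closes along +x. Inner floor z = 12 mm. End plate: inner face x = +86 mm, 98 mm wide, top z = 72. Back stop: inner face x = -85 mm, top z = 62. Side rails along x: inner faces y = +-37 mm, tops z = 34.
- jaw (a joint): Jaw travel along clamp +x, in m: 0 = fully open; about 0.083 = pressing the 61 mm tub against the end plate; limit 0.09. About 3 N friction, stays where left; starts at 0 to 0.03. Steel block 24 mm thick, 70 mm wide, top at clamp z = 63 mm; its middle is at clamp x = -71 mm + travel.
- jaw_handle (a point): Grip point of the jaw's upright black handle: a bar 14 mm thick (clamp x), 22 mm wide (clamp y), rising from the jaw's middle at z = 63 mm to z = 150 mm; this point is on its middle line at z = 130 mm. Moves with the jaw; axes as the clamp's.
- tub_place (a point): Point on the clamp's inner floor (z = 12 mm) under the tub's middle when it is held against the end plate: clamp x = +55 mm, y = 0. Axes as the clamp's.
- keeper_gap (a point): Point on the clamp's inner floor (z = 12 mm) at the middle of the gap between the closed jaw and the back stop: clamp x = -42.5 mm, y = 0. With the tub clamped the gap is 85 mm long. Axes as the clamp's.
- tub_c (a point): Centre (77 mm above the underside) of the reagent tub: white square body 61 x 62 mm (sides along its x and y) up to 121 mm, then a round ribbed blue screw cap, 54 mm diameter, up to 154 mm. Loose, 0.3 to 0.5 kg, z up. Any side may face the jaw. Can be gripped by the cap from above.
- keeper_long_c (a point): Centre (62.5 mm above the underside) of the longer keeper: grey block 80 (x) x 58 (y) x 42 mm high, lower end edges rounded 8 mm; a grip stem 18 (x) x 22 (y) mm rises from its middle to 125 mm. Loose, 0.2 kg, standing on its underside. Works either way round; fills the gap behind the jaw with 5 mm of play.
- keeper_short_c (a point): Centre (62.5 mm above the underside) of the shorter keeper: the same but only 45 mm long in x. For larger bottles, not needed.
- beaker_a: Small glass beaker, 61 x 65 x 82 mm high, loose bystander; origin at the centre of its underside.
- beaker_b: Small glass beaker, 57 x 61 x 82 mm high, loose bystander; origin at the centre of its underside.
- dropper: Dropper bottle, 30 mm in diameter, 86 mm high, loose bystander; origin at the centre of its underside.

How it is judged (in metres and radians):
On the way, in this order (a step that is already met when the one before it is completed fails the run):
1. the tub stands upright on the clamp's floor between jaw and end plate, and the jaw has not yet been closed (travel under 0.06) (angle between tub_c's own z axis and vertical below 0.09 rad and y of tub_c in the frame of clamp between -0.01 and 0.01 m and z of tub_c in the frame of clamp between 0.083 and 0.094 m and x of tub_c in the frame of clamp between -0.005 and 0.062 m and value of joint jaw below 0.06 m), for 0.2 s.
2. the jaw is slid up to the tub, which is held within a few mm against the end plate (angle between tub_c's own z axis and vertical below 0.09 rad and y of tub_c in the frame of clamp between -0.01 and 0.01 m and z of tub_c in the frame of clamp between 0.083 and 0.094 m and x of tub_c in the frame of clamp between 0.047 and 0.062 m and value of joint jaw above 0.076 m), for 0.2 s.
At the end, for the whole second after the job is handed in: Tub upright (0.09 rad) on the clamp floor, within 8 mm along, 10 mm across of its place; jaw travel over 0.076; long keeper flat on the gap floor (height 5 mm, tilt 0.06 rad), within 6.5 mm along, 11 mm across of the gap middle, its length along the slide (0.12 rad); both at rest (all of step 2 and x of keeper_long_c in the frame of clamp between -0.049 and -0.036 m and y of keeper_long_c in the frame of clamp between -0.011 and 0.011 m and z of keeper_long_c in the frame of clamp between 0.07 and 0.079 m and angle between keeper_long_c's own z axis and vertical below 0.06 rad and angle between the x axis of keeper_long and the x axis of clamp, either way round below 0.12 rad and linear speed of each of tub, keeper_long below 0.02 m/s); the robot touches nothing.
It fails at once if a bystanding beaker or the dropper bottle is shifted by more than 30 mm (distance of any of beaker_a, beaker_b, dropper from where it was at the start of the episode above 0.03 m).
It fails at once if the tub is tipped more than about 35 degrees from upright (angle between tub_c's own z axis and vertical above 0.6 rad).
It also fails if it takes over 64 s, if anything falls off the work surface, if the arm or the gripper's body presses on something with over 40 N, if the wrist force passes 120 N, or if a joint passes its speed limit or range.

### The arm

A 7-joint arm with a two-finger parallel gripper is mounted at the origin on the work surface; the furniture and walls round the work are solid. World frame = base frame: x ahead of the robot, y to its left, z up, the work surface at z = 0. Lengths are in mm, angles in rad, forces in N, time in s.
With the tool pointing down it reaches from about 350 to 900 mm from the base axis. Payload 19.9 kg.
Tool frame: the origin (TCP) lies at the very end of the fingers, on their centre line; the grasp point (between the pads) lies 19 mm behind it; z points along the fingers, y is the direction in which the jaws open and shut (so a half turn about z gives the same grasp; the last joint's range is limited). The gripper opens to 94 mm and grips with 3 to 60 N. Pads are 16 mm wide; open, the fingers measure 119 mm over their backs; the gripper's body (75 mm by 177 mm) begins 78 mm behind the grasp point.
Start: joints at [-1.373, 0.417, -0.01, 1.614, 0.005, 1.111, -0.053], TCP at [148.434, 607.096, 205.425] pointing down, gripper open.
Joint ranges: [-2.81, 2.81], [-0.39, 2.02], [-1.27, 1.25], [0.06, 2.57], [-1.19, 4.33], [0.19, 2], [-2.82, 2.82]. Speed limits (rad/s): [1.89, 1.89, 2.39, 2.39, 3.01, 3.01, 3.01].

### API

Orientations are given as a rotation vector (axis times angle).
In Python, from workcell import bot, imaging, ticket gives the robot as it stands. The module is installed in compiled form; this text tells all that it offers.
- The arm moves only by the tool move_arm, never from a script. Its argument "commands" is a list that holds one entry, the list of rows, each a list of 7 numbers: the closure, from -1 (fully open) to 1 (shut), so that 0 is half open, then the shift along the tool's x, y, z in mm, then the turn, a rotation vector about the tool's x, y, z in units of 8 degrees (1.0 is 8 degrees). A call has exactly 5 rows; each row is the pose to reach, as a shift and turn from the pose measured when the call began, along the tool's axes at that moment; what a row does not reach only later rows make up. A row lasts 1/8 s, in which the tool goes at most 62.5 mm and 10.7 degrees, less where a joint would pass 70% of its speed; a pose out of reach is approached as far as the arm can. A call with a gripper value outside its range is refused whole. The fingers move at their own pace and stop on an object; "squeeze" is the grip in N (left out, the last holds). Time passes only in rows, so rows that repeat a pose let the fingers close, or fill a call up. It gives the time, the measured TCP pose, the force and the opening at its end, in the units of the state.
- bot.sense(): the state, without advancing time (a new reading comes with each control period).
- imaging.grab_frame(name): name is "scene" or "top" or "wrist"; returns a dict with "color" (384x512x3 uint8, blue, green, red), "intrinsics" (3x3 intrinsics, pixels), "view" (4x4, takes a point from world to camera coordinates). Camera axes: x right, y down, z forward; pixel columns grow to the right and rows downward; lengths in mm; the calibration is good to about 2 mm. A picture is of the moment at which its call begins. There is no depth.
- ticket.finish_job(): hands the job in, once; it reports no verdict.
The state is a dict: "time": time; "qpos": joint angles; "qd": joint speeds; "joint_torque": joint torques, N m; "position": TCP position; "eef_rot": TCP orientation; "ft_force": force on the tool from outside, world axes, zero at the start; "torque": the same for the moment, N m; "gripper_width": opening from 0.0 (shut) to 1.0 (fully open).
Only numpy, scipy, OpenCV 4.12 (cv2) and the standard library are available. Lean on these libraries where they do the work, as an engineer would, in place of code of your own. Each camera call takes 0.05 s, during which the arm holds its last target. There are 200 camera calls.

## Working session

There is one attempt and no reset: what is moved stays moved. The work goes in short steps, Python scripts to look and compute and a tool call to move; the robot and the scene stay as the last step left them, time stands still between calls to the robot, and variables do not carry over. Pictures are saved under pics/ and viewed, about 8 in all and at most 12, crops included, and the job is handed in when it is done.

Besides the shell and the picture viewer there is one more tool, called after ">>>" as name([rows], argument=value, ...), one row to a line, values as JSON. move_arm: Moves the arm, as the interface text tells. Its arguments: {"type":"object","properties":{"commands":{"type":"array","items":{"type":"array","items":{"type":"array","items":{"type":"number"}}}},"squeeze":{"type":"number"}},"required":["commands"]}

```bash
mkdir -p pics; cat > h.py <<'E'
import numpy as np, cv2
from scipy.spatial.transform import Rotation as R
from workcell import bot, imaging, ticket
def ray(f,u,v):
    K=f["intrinsics"];V=np.array(f["view"]);d=V[:3,:3].T@np.linalg.inv(K)@np.array([u,v,1.]);o=-V[:3,:3].T@V[:3,3];return o,d
def plane(f,u,v,z):
    o,d=ray(f,u,v);return o+d*(z-o[2])/d[2]
def proj(f,p):
    V=np.array(f["view"]);c=V[:3,:3]@np.array(p)+V[:3,3];q=np.array(f["intrinsics"])@c;return q[:2]/q[2]
def two(f,a,g,b):
    o1,d1=ray(f,*a);o2,d2=ray(g,*b);A=np.stack([d1,-d2],1);s=np.linalg.lstsq(A,o2-o1,rcond=None)[0]
    p,q=o1+s[0]*d1,o2+s[1]*d2;return (p+q)/2,np.linalg.norm(p-q)
E
python3 - <<'E'
from h import *
import pickle
s=bot.sense();print({k:np.round(v,3) for k,v in s.items()})
print(R.from_rotvec(s["eef_rot"]).as_matrix().round(3))
fs={}
for n in("scene","top","wrist"):
    f=imaging.grab_frame(n);fs[n]=f;cv2.imwrite(f"pics/{n}0.png",f["color"]);print(n,np.round(f["intrinsics"],1).tolist(),np.round(f["view"],3).tolist())
pickle.dump(fs,open("f0.pkl","wb"))
cv2.imwrite("pics/st0.png",np.vstack([cv2.resize(fs[n]["color"],(400,300)) for n in("scene","wrist")]))
cv2.imwrite("pics/top0b.png",cv2.resize(fs["top"]["color"],(800,600),interpolation=cv2.INTER_CUBIC))
E
```

```text
{'time': np.float64(0.0), 'qpos': array([-1.373,  0.418, -0.01 ,  1.614,  0.005,  1.111, -0.053]), 'qd': array([ 0.   , -0.001,  0.   , -0.002,  0.   ,  0.001,  0.004]), 'joint_torque': array([-0.0000e+00, -8.5126e+01,  6.3900e-01, -4.2598e+01, -4.9000e-02,
        1.9000e-02,  0.0000e+00]), 'position': array([148.319, 606.759, 204.841]), 'eef_rot': array([-3.760e-01, -3.119e+00,  2.000e-03]), 'ft_force': array([-1.095,  0.586,  0.472]), 'torque': array([-0.012, -0.01 , -0.004]), 'gripper_width': np.float64(0.996)}
[[-0.971  0.237 -0.   ]
 [ 0.237  0.971 -0.001]
 [-0.    -0.001 -1.   ]]
scene [[354.7, 0.0, 252.8], [0.0, 354.7, 188.9], [0.0, 0.0, 1.0]] [[0.641, -0.767, -0.014, -315.836], [-0.423, -0.337, -0.841, 372.067], [0.641, 0.545, -0.541, 614.797], [0.0, 0.0, 0.0, 1.0]]
top [[473.2, 0.0, 251.7], [0.0, 473.2, 200.8], [0.0, 0.0, 1.0]] [[0.003, -1.0, -0.003, 118.356], [-0.99, -0.003, -0.143, 620.353], [0.143, 0.004, -0.99, 1478.678], [0.0, 0.0, 0.0, 1.0]]
wrist [[330.4, 0.0, 254.0], [0.0, 330.4, 190.9], [0.0, 0.0, 1.0]] [[0.237, 0.972, -0.001, -624.159], [0.943, -0.229, 0.242, -25.594], [0.235, -0.059, -0.97, 390.711], [0.0, 0.0, 0.0, 1.0]]
```

View pics/top0b.png

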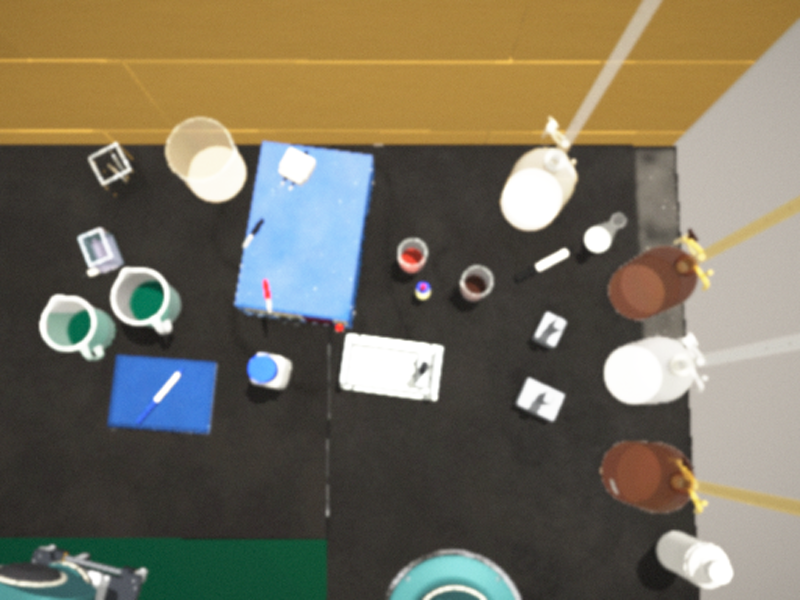

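View pics/scene0.png

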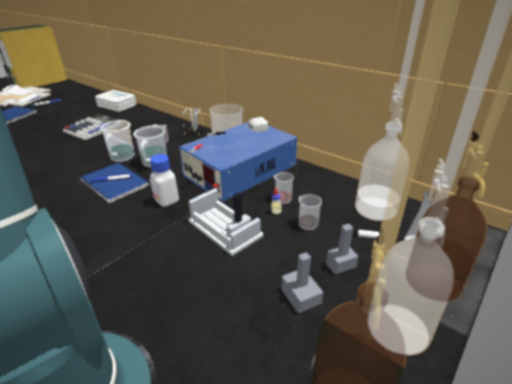

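The top view (800x600 scale) shows the clamp at about (391,368), with its handle at (420,370). The blue-capped tub is at (268,370). The long keeper is at (540,400), the short one at (549,330), the beakers at (411,256) and (476,286), and the dropper at (423,291). The scene view agrees.

```bash
python3 - <<'E'
from h import *
import pickle
fs=pickle.load(open("f0.pkl","rb"));t=fs["top"]
for n,u,v,z in [("capctr",262,369,154),("clampc",391,366,50),("handle top",422,366,150),("long stem",540,398,60),("short",549,329,60),("bA",411,256,40),("bB",476,286,40),("drop",423,291,60),("bluebox corner L",240,312,100),("bluebox corner R",350,325,100)]:
    print(n,plane(t,u/1.5625,v/1.5625,z).round(0))
g=t["color"]
a=cv2.resize(g[205:265,150:290],None,fx=5.5,fy=5.5,interpolation=cv2.INTER_CUBIC)
b=cv2.resize(g[190:275,325:370],None,fx=3,fy=3,interpolation=cv2.INTER_CUBIC)
s=fs["scene"]["color"]
c=cv2.resize(s[180:255,140:270],None,fx=3,fy=3,interpolation=cv2.INTER_CUBIC)
im=np.zeros((590,770,3),np.uint8);im[:330,:770]=a;im[332:332+255,:135]=b;im[332:332+225,150:540]=c
cv2.imwrite("pics/crop1.png",im)
E
```

```text
capctr [498. 368. 154.]
clampc [512. 124.  50.]
handle top [505.  65. 150.]
long stem [ 448. -175.   60.]
short [ 587. -196.   60.]
bA [743.  84.  40.]
bB [679. -51.  40.]
drop [665.  59.  60.]
bluebox corner L [615. 425. 100.]
bluebox corner R [589. 206. 100.]
```

View pics/crop1.png

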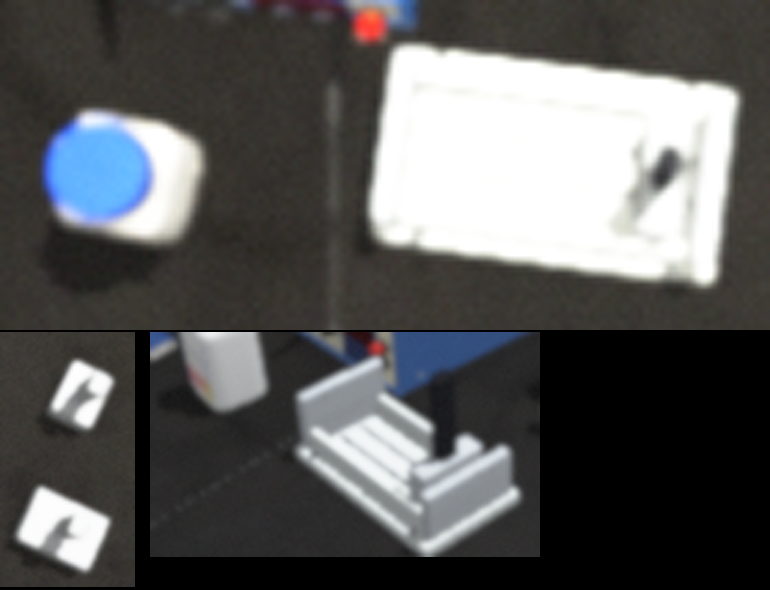

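The handle is at the clamp's -y end, so clamp +x points roughly along world +y. The jaw is mostly open. I'll move to a closer viewing pose for the wrist camera.

>>> move_arm([
  [[-1,-50,-29,-25,0,0,0],[-1,-100,-58,-50,0,0,0],[-1,-150,-87,-75,0,0,0],[-1,-200,-116,-100,0,0,0],[-1,-240,-138,-120,0,0,0]],
])

```text
time: 0.78
position: [350.2, 414.0, 326.2]
eef_rot: [0.377, 3.119, -0.001]
ft_force: [0.5, 0.8, -0.9]
gripper_width: 0.998
```

>>> move_arm([
  [[-1,-50,-29,-20,0,0,0],[-1,-100,-58,-40,0,0,0],[-1,-145,-84,-60,0,0,0],[-1,-145,-84,-75,0,0,0],[-1,-145,-84,-75,0,0,0]],
])

```text
time: 1.4
position: [470.9, 298.4, 401.8]
eef_rot: [0.377, 3.118, 0.001]
ft_force: [-0.1, 0.4, -0.4]
gripper_width: 1.0
```

```bash
python3 - <<'E'
from h import *
import pickle
s=bot.sense();print(s["time"],s["position"].round(1),R.from_rotvec(s["eef_rot"]).as_matrix().round(3).tolist())
f=imaging.grab_frame("wrist");pickle.dump(f,open("w1.pkl","wb"))
cv2.imwrite("pics/w1.png",cv2.resize(f["color"],(800,600),interpolation=cv2.INTER_CUBIC))
E
```

```text
1.4 [470.9 298.4 401.8] [[-0.971, 0.238, 0.001], [0.238, 0.971, 0.0], [-0.001, 0.001, -1.0]]
```

View pics/w1.png

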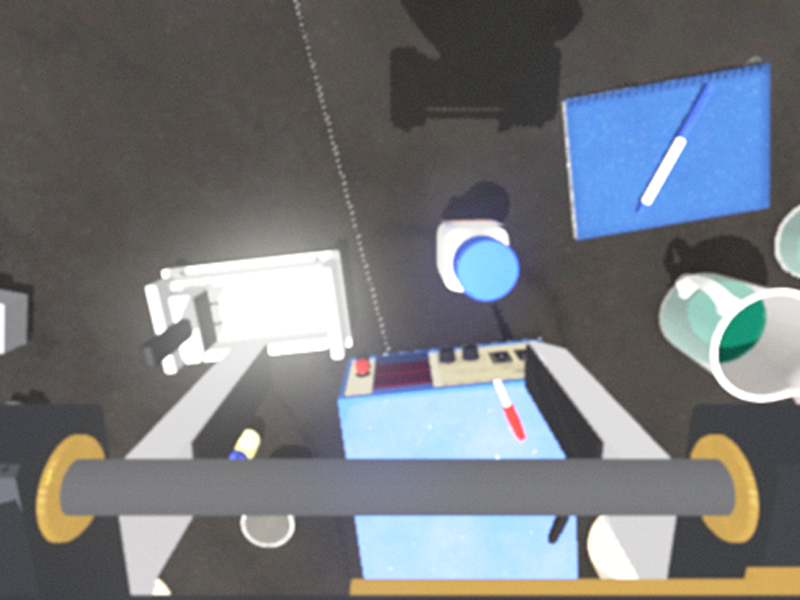

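The wrist view (800x600 scale) shows the clamp with its end-plate edge at about (343,300), the handle's top end at (165,345), and the cap centre at (487,268). The tub body's near corners are at about (440,225) and (508,228). Next I'll crop in to pick corners.

```bash
python3 - <<'E'
from h import *
import pickle
f=pickle.load(open("w1.pkl","rb"));g=f["color"]
gm=(255*(g/255.)**2.5).astype(np.uint8)
a=cv2.resize(gm[150:250,85:235],None,fx=5.2,fy=5.2,interpolation=cv2.INTER_CUBIC)
b=cv2.resize(gm[135:200,270:340],None,fx=5.2*1.0,fy=5.2,interpolation=cv2.INTER_CUBIC)
im=np.zeros((600,800,3),np.uint8);im[:520,:780]=a
for k in range(0,150,10): cv2.putText(im,str(85+k),(int(k*5.2),535),0,.35,(255,255,255)); cv2.line(im,(int(k*5.2),515),(int(k*5.2),522),(0,255,0))
for k in range(0,100,10): cv2.putText(im,str(150+k),(770,int(k*5.2)+4),0,.35,(255,255,255))
cv2.imwrite("pics/crop2.png",im)
hsv=cv2.cvtColor(g,cv2.COLOR_BGR2HSV);m=((hsv[...,0]>95)&(hsv[...,0]<130)&(hsv[...,1]>120)).astype(np.uint8)
m[:, :270]=0;m[:,345:]=0;m[:130]=0;m[210:]=0
c=max(cv2.findContours(m,0,1)[0],key=cv2.contourArea);e=cv2.fitEllipse(c);print(e,cv2.minEnclosingCircle(c),plane(f,*e[0],154),plane(f,*e[0],140))
for n,im in(("top",pickle.load(open("f0.pkl","rb"))["top"]),):
    hh=cv2.cvtColor(im["color"],cv2.COLOR_BGR2HSV);mm=((hh[...,0]>95)&(hh[...,0]<130)&(hh[...,1]>120)).astype(np.uint8);mm[:,:155]=0;mm[:,185:]=0;mm[:222]=0;mm[250:]=0
    c=max(cv2.findContours(mm,0,1)[0],key=cv2.contourArea);e2=cv2.fitEllipse(c);print(e2,plane(im,*e2[0],152),two(f,e[0],im,e2[0]))
t=cv2.resize(gm[135:200,270:340],None,fx=8,fy=8,interpolation=cv2.INTER_CUBIC);cv2.imwrite("pics/crop3.png",t)
E
```

```text
((310.9275207519531, 172.2239227294922), (38.755889892578125, 40.020263671875), 114.69429016113281) ((310.8773498535156, 171.4811248779297), 21.6007137298584) [499.63203733 368.29953541 154.        ] [502.81662282 370.0493721  140.        ]
((166.70761108398438, 235.5564727783203), (15.212894439697266, 19.378887176513672), 105.2699203491211) [499.75941563 371.09642807 152.        ] (array([498.85502323, 368.69173584, 159.29991842]), np.float64(2.2330647623615048))
```

View pics/crop2.png

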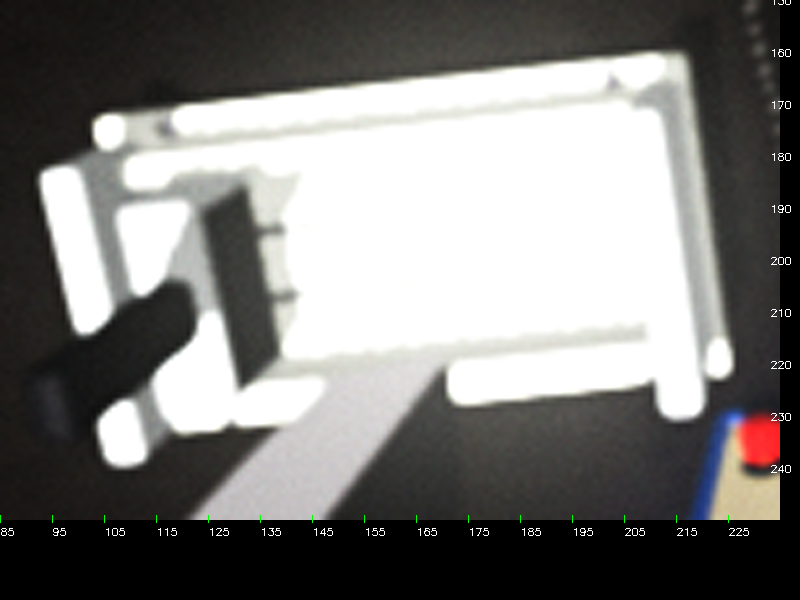

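View pics/crop3.png

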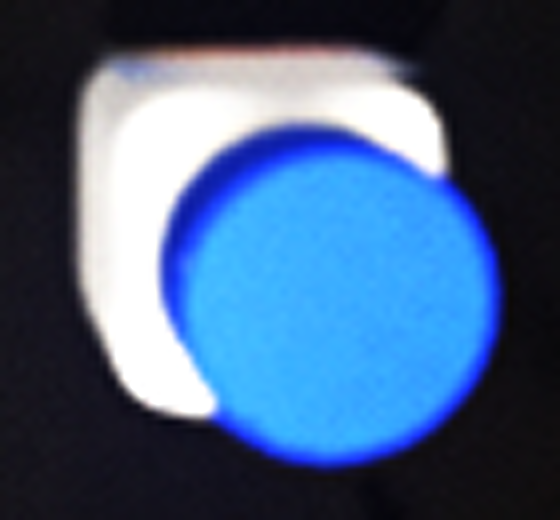

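```bash
cat >> h.py <<'E'
def rel(pos,yaw):  # shift/turn in tool axes to TCP pos, tool pointing down, tool y along world yaw (deg)
    s=bot.sense();M=R.from_rotvec(s["eef_rot"]).as_matrix();y=np.deg2rad(yaw)
    Y=np.array([np.cos(y),np.sin(y),0]);Z=np.array([0,0,-1.]);T=np.stack([np.cross(Y,Z),Y,Z],1)
    if False: pass
    d=M.T@(np.array(pos)-s["position"]);r=R.from_matrix(M.T@T).as_rotvec(degrees=True)/8
    print("t",round(float(s["time"]),2),"pos",s["position"].round(1),"shift",d.round(1),"turn",r.round(3))
E
python3 - <<'E'
from h import *
import pickle
f=pickle.load(open("w1.pkl","rb"))
P=lambda x,y,z:plane(f,85+x/5.2,150+y/5.2,z)
for zb in(0,6,12):
    a,b,c=P(686,54,zb),P(730,378,zb),P(93,118,zb)
    print(zb,a.round(1),b.round(1),c.round(1),"w",np.linalg.norm(a-b),"l",np.linalg.norm(a-c),np.degrees(np.arctan2(*(a-c)[1::-1])),np.degrees(np.arctan2(*(a-b)[1::-1])))
j1,j2=P(203,208,63),P(240,387,63);print("jaw front",j1,j2,np.linalg.norm(j1-j2))
print("endplate far corners",P(703,418,72),P(660,418,72)," outer edge near",P(665,108,72))
print("backstop inner/outer near",P(80,165,62),P(40,172,62),"far",P(148,462,62),P(104,465,62))
print("handle top",P(55,400,150))
# tub: crop3 scale 8 origin (270,135)
T=lambda x,y,z:plane(f,270+x/8,135+y/8,z)
print("shoulder left edge",T(108,170,121),T(108,320,121)," base left edge",T(80,100,0),T(80,280,0),"base top edge",T(120,52,0),T(380,52,0))
print("cap",T(345,310,154), "cam",ray(f,0,0)[0])
E
```

```text
0 [474.1 229.9   0. ] [590.4 214.4   0. ] [447.1  25.9   0. ] w 117.34297220707693 l 205.78669082427757 82.44181420105686 172.39319141625364
6 [473.4 230.8   6. ] [588.5 215.4   6. ] [446.6  28.9   6. ] w 116.13154645226635 l 203.66218952204497 82.44181420105686 172.39319141625364
12 [472.7 231.6  12. ] [586.6 216.4  12. ] [446.1  31.9  12. ] w 114.92012069745567 l 201.53768821981245 82.44181420105684 172.39319141625361
jaw front [477.22159497  80.58954393  63.        ] [535.84048163  72.61776798  63.        ] 59.15845742686306
endplate far corners [577.99307779 215.11440399  72.        ] [574.77408651 201.95849439  72.        ]  outer edge near [479.55018482 229.95483553  72.        ]
backstop inner/outer near [455.32140658  47.70383318  62.        ] [454.47417865  34.90112605  62.        ] far [553.39217095  34.91936918  62.        ] [550.99291844  20.74667585  62.        ]
handle top [505.22690815  64.31210241 150.        ]
shoulder left edge [475.72106364 339.61692874 121.        ] [501.81928304 333.83058021 121.        ]  base left edge [478.45255545 343.48596148   0.        ] [517.57998232 334.70520113   0.        ] base top edge [470.31284311 354.26955161   0.        ] [483.81378956 409.46104297   0.        ]
cap [502.32258673 370.70666482 154.        ] cam [402.4609699  314.90687271 581.18116645]
```

Clamp centre is about (515.6, 124.5), yaw 82.4°, jaw travel about 10 mm. The tub is at about (502, 370), yaw about 77°. I'll approach the cap.

>>> move_arm([
  [[-1,-3,19,50,0,0,0],[-1,-6,38,105,0,0,0],[-1,-10,58,160,0,0,0],[-1,-13,77,205,0,0,-0.1],[-1,-13,77,205,0,0,-0.1]],
])

```text
time: 2.08
position: [498.5, 370.9, 192.0]
eef_rot: [-0.349, -3.117, 0.008]
ft_force: [-0.4, 0.3, 0.5]
gripper_width: 1.002
```

```bash
python3 - <<'E'
from h import *
rel((502,370,126),77)
f=imaging.grab_frame("wrist");g=f["color"]
hsv=cv2.cvtColor(g,cv2.COLOR_BGR2HSV);m=((hsv[...,0]>95)&(hsv[...,0]<130)&(hsv[...,1]>120)&(hsv[...,2]>150)).astype(np.uint8)
n,l,st,ce=cv2.connectedComponentsWithStats(m)
for i in range(1,n):
    if st[i,4]>800: print(st[i],ce[i],plane(f,*ce[i],154).round(1))
print(proj(f,(502,370,154)))
cv2.imwrite("pics/w2.png",g)
E
```

```text
t 2.08 pos [498.5 370.9 192. ] shift [-3.9  0.2 65.9] turn [-0.04  -0.031  0.029]
[  363     4   149   169 17282] [445.7410022   92.28069668] [446.7 506.1 154. ]
[ 215  173   77   80 4756] [253.09756098 213.20164003] [498. 370. 154.]
[ 104  331  164   41 1118] [183.08765653 341.81395349] [586.8 295.  154. ]
[254.3888853 218.57198  ]
```

View pics/w2.png

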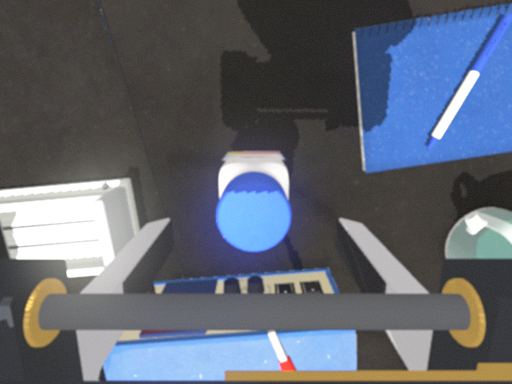

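The view shows the cap disc centred at about (253,214) with a diameter of about 77 px. It lies between the open fingers, and the tub body is square to the tool. I'll go down and grip at 30 N.

>>> move_arm([
  [[-1,-1.5,0,30,0,0,0],[-1,-1.5,0,66,0,0,0],[-1,-1.5,0,66,0,0,0],[0.3,-1.5,0,66,0,0,0],[0.5,-1.5,0,66,0,0,0]],
], squeeze=30)

```text
time: 2.75
position: [501.9, 370.7, 131.0]
eef_rot: [-0.351, -3.122, 0.001]
ft_force: [-0.2, 0.2, -0.9]
gripper_width: 0.823
```

>>> move_arm([
  [[1,0,0,0,0,0,0],[1,0,0,0,0,0,0],[1,0,0,0,0,0,0],[1,0,0,0,0,0,0],[1,0,0,0,0,0,0]],
], squeeze=30)

```text
time: 3.38
position: [502.2, 370.7, 131.4]
eef_rot: [0.352, 3.122, -0.0]
ft_force: [-1.0, -1.6, 5.1]
gripper_width: 0.567
```

The grip holds at an opening of 53 mm. I'll lift straight up, then carry over.

>>> move_arm([
  [[1,0,0,-15,0,0,0],[1,0,0,-45,0,0,0],[1,0,0,-80,0,0,0],[1,0,0,-115,0,0,0],[1,0,0,-115,0,0,0]],
])

```text
time: 4.0
position: [503.0, 371.3, 249.4]
eef_rot: [0.352, 3.119, 0.005]
ft_force: [0.9, -0.5, -5.0]
gripper_width: 0.569
```

```bash
python3 - <<'E'
from h import *
print(bot.sense()["ft_force"],bot.sense()["gripper_width"]);rel((520.9,164.1,245),82.4)
E
```

```text
[ 0.91279646 -0.52973557 -4.98281319] 0.5693096186898456
t 4.0 pos [503.  371.3 249.4] shift [ -63.5 -198.     3.9] turn [ 0.023  0.02  -0.658]
```

>>> move_arm([
  [[1,-12,-35,0,0,0,0],[1,-26,-80,0,0,0,-0.2],[1,-40,-125,0,0,0,-0.4],[1,-54,-168,0,0,0,-0.66],[1,-63.5,-198,0,0,0,-0.66]],
])

```text
time: 4.62
position: [520.4, 161.8, 248.1]
eef_rot: [0.209, 3.133, 0.003]
ft_force: [0.0, 1.1, -4.1]
gripper_width: 0.563
```

>>> move_arm([
  [[1,0,0,0,0,0,0],[1,0,0,0,0,0,0],[1,0,0,0,0,0,0],[1,0,0,0,0,0,0],[1,0,0,0,0,0,0]],
])

```text
time: 5.25
position: [520.3, 162.2, 248.0]
eef_rot: [0.208, 3.133, 0.003]
ft_force: [-0.6, -0.1, -3.4]
gripper_width: 0.567
```

```bash
python3 - <<'E'
from h import *
import pickle
rel((520.9,164.1,245),82.4)
f=imaging.grab_frame("wrist");t=imaging.grab_frame("top");s=imaging.grab_frame("scene");pickle.dump((f,t,s),open("f3.pkl","wb"))
gm=lambda g:(255*(g/255.)**2).astype(np.uint8)
im=np.zeros((600,800,3),np.uint8)
im[:384,:512]=gm(f["color"]);
im[385:600,:400]=cv2.resize(gm(s["color"])[165:250,150:308],(400,215),interpolation=cv2.INTER_CUBIC)
im[385:600,402:790]=cv2.resize(gm(t["color"])[200:265,180:297],(388,215),interpolation=cv2.INTER_CUBIC)
cv2.imwrite("pics/m3.png",im)
E
```

```text
t 5.25 pos [520.3 162.2 248. ] shift [-0.3  2.   3. ] turn [0.015 0.012 0.   ]
```

View pics/m3.png

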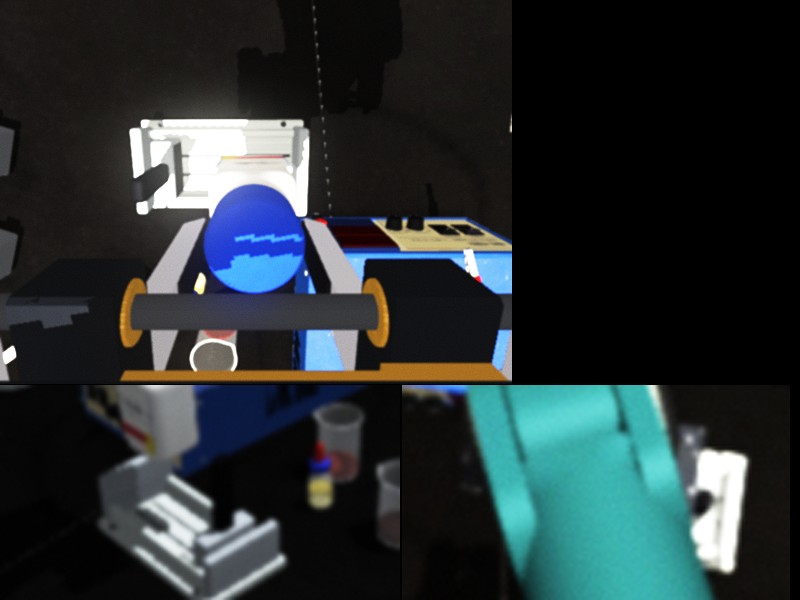

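The clamp and the held tub are parallel in the wrist view: the tub's near bottom edge is at v≈155, u≈215–297. I'll check the lateral offset by ray casting.

```bash
python3 - <<'E'
from h import *
import pickle
f,t,s=pickle.load(open("f3.pkl","rb"))
c=np.array([515.6,124.5]);y=np.deg2rad(82.4);ex=np.array([np.cos(y),np.sin(y)]);ey=np.array([-ex[1],ex[0]])
def loc(p): d=p[:2]-c;return round(float(d@ex),1),round(float(d@ey),1)
print("tcp",loc(np.array([520.3,162.2])))
g=cv2.cvtColor(f["color"],cv2.COLOR_BGR2GRAY)
for u in(235,250,265,280): print(u,g[145:195:1,u].tolist())
for v in (153,155,157,159,161): print(v,loc(plane(f,256,v,116.6)))
print("cap top 270.6:",[loc(plane(f,u,v,270.6)) for u,v in((204,240),(304,240),(254,292))])
# clamp corners refresh: outer end rails/base seen here
for n,u,v,z in(("base near jaw end",140,121,12),("base near plate end",304,120,12),("backstop in near",143,129,62),("endplate top near outer",309,128,72)): print(n,loc(plane(f,u,v,z)))
E
```

```text
tcp (38.0, 0.3)
235 [255, 255, 255, 255, 255, 255, 255, 255, 255, 255, 250, 237, 230, 233, 242, 247, 244, 243, 240, 245, 248, 248, 248, 246, 245, 247, 250, 253, 254, 254, 255, 255, 255, 255, 255, 255, 255, 254, 254, 253, 253, 251, 240, 205, 177, 170, 165, 168, 164, 163]
250 [244, 244, 244, 243, 243, 243, 243, 244, 233, 222, 227, 224, 211, 227, 241, 243, 241, 233, 234, 241, 244, 245, 245, 243, 243, 243, 244, 245, 246, 247, 249, 249, 249, 249, 248, 247, 246, 245, 234, 200, 165, 157, 155, 158, 155, 153, 155, 154, 149, 149]
265 [241, 241, 242, 240, 240, 240, 241, 242, 231, 218, 215, 210, 198, 226, 239, 237, 235, 229, 229, 237, 240, 242, 241, 240, 241, 242, 245, 249, 251, 251, 252, 252, 252, 251, 250, 247, 244, 242, 243, 235, 206, 163, 145, 142, 140, 142, 145, 143, 139, 143]
280 [238, 237, 239, 237, 239, 239, 241, 240, 228, 210, 204, 194, 194, 222, 238, 240, 238, 236, 234, 239, 241, 239, 237, 236, 237, 239, 247, 253, 254, 255, 255, 255, 255, 255, 255, 255, 255, 255, 255, 255, 255, 255, 254, 252, 248, 241, 233, 212, 175, 141]
153 (39.9, 29.7)
155 (39.9, 27.8)
157 (39.9, 25.9)
159 (39.9, 24.0)
161 (39.9, 22.1)
cap top 270.6: [(12.3, 5.8), (63.1, 5.8), (37.7, -23.7)]
base near jaw end (-102.1, 55.2)
base near plate end (99.7, 56.5)
backstop in near (-82.8, 48.5)
endplate top near outer (96.3, 50.3)
```

>>> move_arm([
  [[1,0,2,20,0,0,0],[1,0,2,42,0,0,0],[1,0,2,64,0,0,0],[1,0,2,82,0,0,0],[1,0,2,85,0,0,0]],
])

```text
time: 6.02
position: [520.3, 163.8, 162.2]
eef_rot: [0.209, 3.134, 0.002]
ft_force: [0.6, -0.4, -4.1]
gripper_width: 0.568
```

```bash
python3 - <<'E'
from h import *
print(bot.sense()["ft_force"].round(1));rel((520.9,164.1,144),82.4)
E
```

```text
[ 0.6 -0.4 -4.1]
t 6.03 pos [520.3 163.8 162.2] shift [-0.6  0.3 18.2] turn [ 0.008  0.002 -0.003]
```

>>> move_arm([
  [[1,0,0,4,0,0,0],[1,0,0,8,0,0,0],[1,0,0,12,0,0,0],[1,0,0,16,0,0,0],[1,0,0,18,0,0,0]],
])

```text
time: 6.65
position: [520.2, 163.9, 144.0]
eef_rot: [0.209, 3.134, 0.002]
ft_force: [-0.6, -0.0, -3.5]
gripper_width: 0.565
```

>>> move_arm([
  [[1,0,0,0.5,0,0,0],[1,0,0,1,0,0,0],[1,0,0,1,0,0,0],[1,0,0,1,0,0,0],[1,0,0,1,0,0,0]],
])

```text
time: 7.28
position: [520.5, 163.9, 143.3]
eef_rot: [0.209, 3.134, 0.002]
ft_force: [-1.5, -1.1, 5.5]
gripper_width: 0.568
```

The contact force shows the tub standing on the floor (TCP 143.3). I'll release and rise.

>>> move_arm([
  [[0,0,0,0,0,0,0],[-0.5,0,0,0,0,0,0],[-1,0,0,0,0,0,0],[-1,0,0,0,0,0,0],[-1,0,0,-10,0,0,0]],
])

```text
time: 7.9
position: [520.1, 163.7, 153.2]
eef_rot: [-0.209, -3.134, -0.001]
ft_force: [0.3, -0.5, 0.2]
gripper_width: 0.958
```

>>> move_arm([
  [[-1,0,0,-20,0,0,0],[-1,0,0,-40,0,0,0],[-1,0,0,-65,0,0,0],[-1,0,0,-90,0,0,0],[-1,0,0,-90,0,0,0]],
])

```text
time: 8.52
position: [521.0, 163.9, 245.5]
eef_rot: [0.209, 3.132, 0.004]
ft_force: [-0.1, -0.0, -1.1]
gripper_width: 1.001
```

```bash
python3 - <<'E'
from h import *
print(bot.sense()["qpos"].round(2));rel((507,64.1,205),-7.6);rel((507,64.1,205),172.4)
E
```

```text
[-0.61  0.24  0.29  1.78 -0.08  1.13  1.15]
t 8.53 pos [521.  163.9 245.5] shift [   0.7 -100.9   40.2] turn [ 0.029 -0.    11.246]
t 8.53 pos [521.  163.9 245.5] shift [   0.7 -100.9   40.2] turn [  0.      0.029 -11.254]
```

>>> move_arm([
  [[-1,0,-20,0,0,0,1.3],[-1,0,-45,0,0,0,2.6],[-1,0,-70,0,0,0,3.9],[-1,0,-95,0,0,0,5.2],[-1,0.7,-101,0,0,0,6.5]],
])

```text
time: 9.15
position: [506.5, 62.3, 245.0]
eef_rot: [1.572, 2.719, 0.005]
ft_force: [1.0, -0.0, -0.5]
gripper_width: 0.998
```

```bash
python3 - <<'E'
from h import *
print(bot.sense()["qpos"].round(2));rel((507,64.1,200),-7.6)
E
```

```text
[-0.6   0.18  0.47  1.86 -0.09  1.12  0.43]
t 9.15 pos [506.5  62.3 245. ] shift [ 1.3  1.2 45. ] turn [ 0.021 -0.011  4.689]
```

>>> move_arm([
  [[-1,0,0,0,0,0,1.3],[-1,0,0,0,0,0,2.6],[-1,1,1,15,0,0,3.9],[-1,1.3,1.2,30,0,0,4.69],[-1,1.3,1.2,45,0,0,4.69]],
])

```text
time: 9.78
position: [506.8, 64.2, 199.2]
eef_rot: [2.363, 2.07, 0.005]
ft_force: [0.6, -0.7, -0.3]
gripper_width: 0.999
```

```bash
python3 - <<'E'
from h import *
import pickle
rel((507,64.1,111),-7.6)
f=imaging.grab_frame("wrist");s=imaging.grab_frame("scene");pickle.dump((f,s),open("f4.pkl","wb"))
im=np.zeros((384,800,3),np.uint8)
im[:,:512]=(255*(f["color"]/255.)**1.5).astype(np.uint8)
im[:300,515:800]=cv2.resize(s["color"][165:250,160:240],(285,300),interpolation=cv2.INTER_CUBIC)
cv2.imwrite("pics/m4.png",im)
E
```

```text
t 9.78 pos [506.8  64.2 199.2] shift [-0.3  0.  88.2] turn [ 0.014 -0.016  0.005]
```

View pics/m4.png

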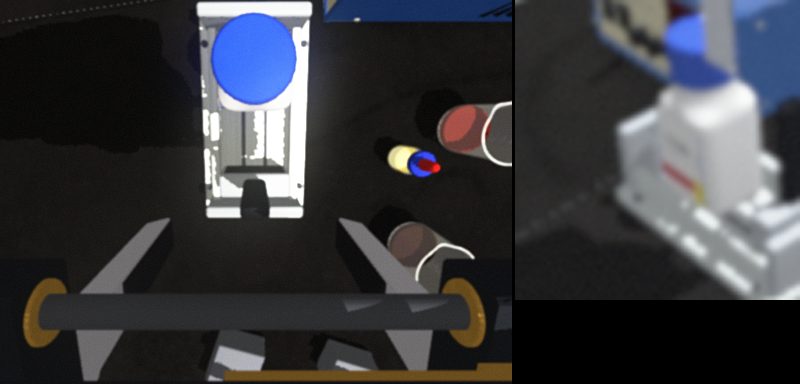

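The tub stands upright on the clamp floor, the jaw handle's end at (255,205) is centred between the fingers, and the bystanders are clear. I'll lower onto the handle and grip across its width.

>>> move_arm([
  [[-1,0,0,30,0,0,0],[-1,0,0,60,0,0,0],[-1,0,0,86,0,0,0],[-1,0,0,88,0,0,0],[0,0,0,88,0,0,0]],
])

```text
time: 10.5
position: [506.6, 64.0, 111.4]
eef_rot: [-2.36, -2.073, -0.002]
ft_force: [0.5, -0.1, -0.1]
gripper_width: 0.926
```

>>> move_arm([
  [[1,0,0,0,0,0,0],[1,0,0,0,0,0,0],[1,0,0,0,0,0,0],[1,0,0,0,0,0,0],[1,0,0,0,0,0,0]],
], squeeze=30)

```text
time: 11.12
position: [506.7, 64.1, 111.5]
eef_rot: [-2.36, -2.073, -0.003]
ft_force: [-0.1, 0.1, -0.5]
gripper_width: 0.396
```

>>> move_arm([
  [[1,0,0,0,0,0,0],[1,5,0,0,0,0,0],[1,13,0,0,0,0,0],[1,21,0,0,0,0,0],[1,30,0,0,0,0,0]],
])

```text
time: 11.75
position: [511.1, 93.5, 111.5]
eef_rot: [2.36, 2.072, 0.003]
ft_force: [5.8, -4.0, -3.5]
gripper_width: 0.233
```

>>> move_arm([
  [[1,8,0,0,0,0,0],[1,16,0,0,0,0,0],[1,24,0,0,0,0,0],[1,31,0,0,0,0,0],[1,36,0,0,0,0,0]],
])

```text
time: 12.38
position: [515.8, 129.3, 111.5]
eef_rot: [2.36, 2.072, 0.002]
ft_force: [2.8, -5.7, 0.4]
gripper_width: 0.235
```

>>> move_arm([
  [[1,1,0,0,0,0,0],[1,2,0,0,0,0,0],[1,3,0,0,0,0,0],[1,4,0,0,0,0,0],[1,4,0,0,0,0,0]],
])

```text
time: 13.0
position: [516.3, 133.3, 111.5]
eef_rot: [2.36, 2.072, 0.002]
ft_force: [1.9, -3.7, 0.4]
gripper_width: 0.234
```

>>> move_arm([
  [[1,1,0,0,0,0,0],[1,2,0,0,0,0,0],[1,3,0,0,0,0,0],[1,3,0,0,0,0,0],[1,3,0,0,0,0,0]],
])

```text
time: 13.62
position: [516.8, 136.2, 111.5]
eef_rot: [2.36, 2.071, 0.002]
ft_force: [1.6, -4.3, 0.6]
gripper_width: 0.231
```

>>> move_arm([
  [[1,1,0,0,0,0,0],[1,2,0,0,0,0,0],[1,2,0,0,0,0,0],[1,2,0,0,0,0,0],[1,2,0,0,0,0,0]],
])

```text
time: 14.25
position: [517.0, 138.2, 111.5]
eef_rot: [2.36, 2.071, 0.002]
ft_force: [1.5, -4.9, -0.2]
gripper_width: 0.234
```

>>> move_arm([
  [[1,0.5,0,0,0,0,0],[1,1,0,0,0,0,0],[1,1.5,0,0,0,0,0],[1,2,0,0,0,0,0],[1,2,0,0,0,0,0]],
])

```text
time: 14.88
position: [517.3, 140.2, 111.5]
eef_rot: [2.36, 2.071, 0.002]
ft_force: [1.1, -6.0, 0.1]
gripper_width: 0.233
```

```bash
python3 - <<'E'
from h import *
import pickle
print(bot.sense()["ft_force"].round(1));rel((507,64.1,111),-7.6)
f=imaging.grab_frame("wrist");s=imaging.grab_frame("scene");pickle.dump((f,s),open("f5.pkl","wb"))
im=np.zeros((600,800,3),np.uint8)
im[:384,:512]=(255*(f["color"]/255.)**2).astype(np.uint8)
im[:384,515:800]=cv2.resize(s["color"][155:255,170:244],(285,384),interpolation=cv2.INTER_CUBIC)
cv2.imwrite("pics/m5.png",im)
E
```

```text
[ 1.1 -6.   0.1]
t 14.88 pos [517.3 140.2 111.5] shift [-76.7  -0.3   0.5] turn [ 0.013 -0.002  0.018]
```

View pics/m5.png

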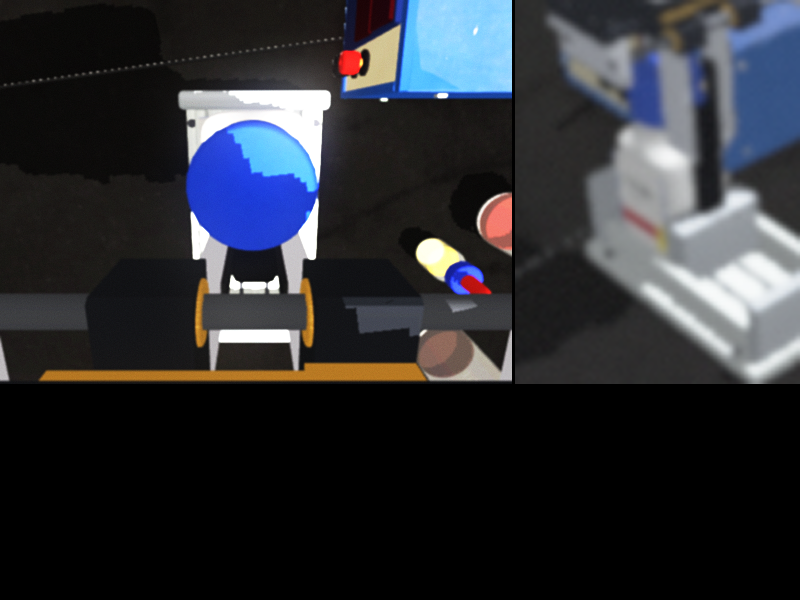

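The jaw is up to the tub and the tub is near the end plate. The cap disc is centred at about (252,185). I'll cast that to get the tub's position along the slide.

```bash
cat >> h.py <<'E'
c0=np.array([515.6,124.5]);_y=np.deg2rad(82.4);ex=np.array([np.cos(_y),np.sin(_y)]);ey=np.array([-ex[1],ex[0]])
def loc(p): d=np.asarray(p)[:2]-c0;return round(float(d@ex),1),round(float(d@ey),1)
def wor(x,y,z): return np.append(c0+x*ex+y*ey,z)
E
python3 - <<'E'
from h import *
import pickle
f,s=pickle.load(open("f5.pkl","rb"));g=f["color"]
hsv=cv2.cvtColor(g,cv2.COLOR_BGR2HSV);m=((hsv[...,0]>95)&(hsv[...,0]<130)&(hsv[...,1]>120)).astype(np.uint8);m[:,330:]=0
n,l,st,ce=cv2.connectedComponentsWithStats(m);i=1+np.argmax(st[1:,4]);print(st[i],ce[i])
x,y,w,h=st[i,:4]
print("cap top L,R,far,near:",[loc(plane(f,*q,166)) for q in((x,185),(x+w,185),(252,y),(252,y+h))])
# end plate top far(outer)/inner edge scan at column 195 and 320
gr=cv2.cvtColor(g,cv2.COLOR_BGR2GRAY)
for u in(185,222,326): print(u,gr[84:125,u].tolist())
for v in(90,92,106,108,110): print(v,loc(plane(f,252,v,72)))
print("tcp",loc((517.3,140.2)))
E
```

```text
[ 186  122  133  129 9872] [243.95958266 196.75506483]
cap top L,R,far,near: [(56.6, 27.2), (56.8, -24.4), (80.7, 1.7), (29.0, 1.6)]
185 [66, 71, 69, 70, 73, 97, 149, 194, 218, 224, 225, 226, 225, 223, 222, 222, 219, 214, 216, 215, 212, 211, 208, 203, 196, 173, 144, 128, 120, 117, 120, 118, 112, 111, 105, 107, 101, 100, 94, 92, 91]
222 [91, 86, 89, 91, 90, 112, 169, 215, 227, 228, 230, 230, 230, 229, 226, 226, 223, 223, 221, 222, 222, 220, 219, 214, 216, 225, 236, 239, 242, 251, 255, 255, 255, 255, 255, 255, 255, 255, 255, 255, 255]
326 [125, 128, 127, 126, 124, 143, 217, 255, 255, 255, 255, 255, 255, 255, 255, 255, 255, 255, 255, 255, 255, 255, 255, 255, 255, 236, 164, 129, 132, 134, 133, 132, 131, 135, 133, 134, 137, 136, 131, 130, 132]
90 (96.8, 2.1)
92 (95.6, 2.1)
106 (87.0, 2.1)
108 (85.8, 2.1)
110 (84.5, 2.1)
tcp (15.8, 0.4)
```

>>> move_arm([
  [[1,0.5,0,0,0,0,0],[1,1,0,0,0,0,0],[1,1.5,0,0,0,0,0],[1,2,0,0,0,0,0],[1,2,0,0,0,0,0]],
])

```text
time: 15.6
position: [517.3, 140.7, 111.5]
eef_rot: [2.361, 2.07, -0.0]
ft_force: [-0.4, -12.1, 4.0]
gripper_width: 0.231
```

Hard contact: 12 N with no further motion, so the jaw holds the tub against the plate. I'll release, rise, and move to view the keepers.

>>> move_arm([
  [[1,0,0,0,0,0,0],[0.3,0,0,0,0,0,0],[-0.5,0,0,0,0,0,0],[-1,0,0,0,0,0,0],[-1,0,0,0,0,0,0]],
])

```text
time: 16.23
position: [517.3, 140.9, 111.5]
eef_rot: [2.361, 2.07, 0.0]
ft_force: [0.0, 0.1, 0.4]
gripper_width: 0.62
```

>>> move_arm([
  [[-1,0,0,-15,0,0,0],[-1,0,0,-45,0,0,0],[-1,0,0,-80,0,0,0],[-1,0,0,-110,0,0,0],[-1,0,0,-110,0,0,0]],
])

```text
time: 16.85
position: [518.3, 141.3, 224.4]
eef_rot: [2.36, 2.069, 0.007]
ft_force: [-0.6, -0.6, -0.1]
gripper_width: 1.001
```

>>> move_arm([
  [[-1,-40,-2,-20,0,0,0],[-1,-95,-4,-40,0,0,0],[-1,-150,-6,-60,0,0,0],[-1,-205,-9,-80,0,0,0],[-1,-250,-12,-80,0,0,0]],
])

```text
time: 17.48
position: [472.9, -107.3, 305.3]
eef_rot: [2.361, 2.067, 0.01]
ft_force: [1.8, -0.9, 0.0]
gripper_width: 1.001
```

```bash
python3 - <<'E'
from h import *
import pickle
rel((448,-175,200),-7.6);print(bot.sense()["qpos"].round(2))
f=imaging.grab_frame("wrist");pickle.dump(f,open("f6.pkl","wb"))
g=f["color"];cv2.imwrite("pics/m6.png",cv2.resize((255*(g/255.)**1.5).astype(np.uint8),(800,600),interpolation=cv2.INTER_CUBIC))
print(proj(f,(448,-175,60)),proj(f,wor(-42.5,0,12)))
E
```

```text
t 17.48 pos [ 472.9 -107.3  305.3] shift [-70.6 -16.4 105. ] turn [ 0.049 -0.016  0.001]
[-0.51  0.07  0.71  1.84 -0.05  1.24  0.09]
[241.34671451 215.6839893 ] [261.91379214  11.11774233]
```

View pics/m6.png

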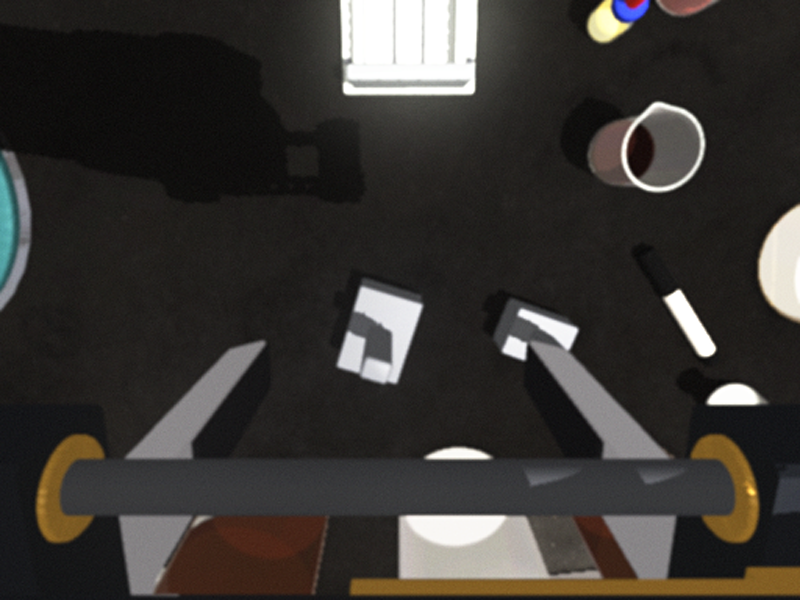

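The long keeper's top face has corners at about (359,286), (423,302), (398,383) and (338,368) in the 800 scale. Its stem-top square is centred near (377,370). The short keeper is at (537,330). I'll compute the poses.

```bash
python3 - <<'E'
from h import *
import pickle
f=pickle.load(open("f6.pkl","rb"));t=pickle.load(open("f0.pkl","rb"))["top"]
C=[plane(f,u/1.5625,v/1.5625,42)for u,v in((359,286),(423,302),(398,383),(338,368))]
for p in C:print(p.round(1))
d=lambda a,b:(round(float(np.linalg.norm(a-b)),1),round(float(np.degrees(np.arctan2(*(b-a)[1::-1]))),1))
print(d(C[3],C[0]),d(C[2],C[1]),d(C[0],C[1]),d(C[3],C[2]),"ctr",np.mean(C,0))
print("stem",plane(f,377/1.5625,370/1.5625,125))
g=cv2.cvtColor(t["color"],cv2.COLOR_BGR2GRAY)[236:275,325:365];m=(g>110).astype(np.uint8)
r=cv2.minAreaRect(max(cv2.findContours(m,0,1)[0],key=cv2.contourArea));print(r)
b=cv2.boxPoints(r)+[325,236];B=[plane(t,*q,42) for q in b];print([p.round(0) for p in B],[d(B[i],B[(i+1)%4]) for i in range(4)],np.mean(B,0))
E
```

```text
[ 437.5 -132.1   42. ]
[ 491.5 -154.    42. ]
[ 459.5 -227.4   42. ]
[ 407.  -205.5   42. ]
(79.5, 67.5) (80.1, 66.4) (58.3, -22.0) (56.8, -22.7) ctr [ 448.85212435 -179.74714318   42.        ]
stem [ 449.30699989 -179.57034427  125.        ]
((20.680660247802734, 19.184307098388672), (27.970853805541992, 20.29850196838379), 25.016895294189453)
[array([ 436., -124.,   42.]), array([ 495., -153.,   42.]), array([ 457., -232.,   42.]), array([ 400., -204.,   42.])] [(64.9, -26.1), (87.8, -115.1), (64.6, 153.5), (87.3, 65.1)] [ 446.99048948 -178.29699917   42.        ]
```

```bash
python3 - <<'E'
from h import *
rel((449,-179.6,140),-22.7)
E
```

```text
t 17.52 pos [ 471.2 -112.4  304.9] shift [-69.8 -13.8 164.7] turn [ 0.043 -0.015  1.852]
```

>>> move_arm([
  [[-1,-20,-4,35,0,0,0.6],[-1,-40,-8,80,0,0,1.2],[-1,-60,-12,120,0,0,1.85],[-1,-69.8,-13.8,160,0,0,1.85],[-1,-69.8,-13.8,165,0,0,1.85]],
])

```text
time: 18.15
position: [447.4, -179.7, 138.0]
eef_rot: [2.615, 1.739, 0.003]
ft_force: [0.6, 0.5, 0.6]
gripper_width: 1.0
```

```bash
python3 - <<'E'
from h import *
rel((449,-179.6,81),-22.7)
E
```

```text
t 18.15 pos [ 447.4 -179.7  138. ] shift [ 0.6  1.3 57. ] turn [ 0.013 -0.009 -0.008]
```

>>> move_arm([
  [[-1,0.5,1.3,20,0,0,0],[-1,0.5,1.3,42,0,0,0],[-1,0.5,1.3,57,0,0,0],[-1,0.5,1.3,57,0,0,0],[0.2,0.5,1.3,57,0,0,0]],
])

```text
time: 18.77
position: [449.5, -179.7, 81.9]
eef_rot: [2.615, 1.739, 0.004]
ft_force: [-0.9, -0.9, 0.8]
gripper_width: 0.926
```

>>> move_arm([
  [[1,0,0,0,0,0,0],[1,0,0,0,0,0,0],[1,0,0,0,0,0,0],[1,0,0,0,0,0,0],[1,0,0,0,0,0,0]],
], squeeze=35)

```text
time: 19.4
position: [449.4, -179.8, 81.9]
eef_rot: [2.615, 1.739, 0.004]
ft_force: [0.1, -0.1, 0.8]
gripper_width: 0.398
```

>>> move_arm([
  [[1,0,0,0,0,0,0],[1,0,0,0,0,0,0],[1,0,0,0,0,0,0],[1,0,0,-2,0,0,0],[1,0,0,-10,0,0,0]],
])

```text
time: 20.02
position: [449.1, -179.8, 92.0]
eef_rot: [2.615, 1.739, 0.003]
ft_force: [-0.4, -0.0, -1.9]
gripper_width: 0.229
```

>>> move_arm([
  [[1,0,0,-25,0,0,0],[1,0,0,-60,0,0,0],[1,0,0,-100,0,0,0],[1,0,0,-130,0,0,0],[1,0,0,-130,0,0,0]],
])

```text
time: 20.65
position: [449.8, -180.1, 224.0]
eef_rot: [2.614, 1.738, 0.009]
ft_force: [-0.2, -0.1, -2.2]
gripper_width: 0.232
```

```bash
python3 - <<'E'
from h import *
print(bot.sense()["ft_force"].round(1));rel(wor(-42.5,0,215),-7.6)
E
```

```text
[-0.2 -0.1 -2.2]
t 20.65 pos [ 449.8 -180.1  224. ] shift [265.3 -46.1   9.5] turn [ 0.042 -0.016 -1.896]
```

The keeper is held. I'll carry it over the gap, kept above the handle's height.

>>> move_arm([
  [[1,45,-8,-8,0,0,-0.5],[1,100,-18,-16,0,0,-1.0],[1,155,-28,-16,0,0,-1.5],[1,210,-38,-16,0,0,-1.9],[1,255,-44,-16,0,0,-1.9]],
])

```text
time: 21.28
position: [507.3, 74.3, 239.4]
eef_rot: [2.359, 2.071, 0.006]
ft_force: [0.5, -0.5, -0.5]
gripper_width: 0.229
```

>>> move_arm([
  [[1,0,0,0,0,0,0],[1,0,0,0,0,0,0],[1,0,0,0,0,0,0],[1,0,0,0,0,0,0],[1,0,0,0,0,0,0]],
])

```text
time: 21.9
position: [507.3, 73.9, 239.5]
eef_rot: [2.36, 2.07, 0.007]
ft_force: [-0.4, 1.1, -2.0]
gripper_width: 0.234
```

```bash
python3 - <<'E'
from h import *
import pickle
rel(wor(-42.5,0,160),-7.6);print(loc(bot.sense()["position"]))
f=imaging.grab_frame("wrist");s=imaging.grab_frame("scene");pickle.dump((f,s),open("f7.pkl","wb"))
gm=lambda g,p:(255*(g/255.)**p).astype(np.uint8)
im=np.zeros((600,800,3),np.uint8)
im[:600,:480]=cv2.resize(gm(f["color"],2)[40:290,150:350],(480,600),interpolation=cv2.INTER_CUBIC)
im[:400,485:800]=cv2.resize(gm(s["color"],1.2)[155:255,190:269],(315,400),interpolation=cv2.INTER_CUBIC)
cv2.imwrite("pics/m7.png",im)
for n,p in(("bs in",(-85,0,62)),("bs out",(-99,0,62)),("jaw rear +y",(0,25,63)),("jaw rear -y",(0,-25,63)),("handle top",(12,0,150)),("keep fr",(loc(bot.sense()["position"])[0]+40,0,198)),("cap",(55,0,166)),("ep in",(86,0,72))): print(n,proj(f,wor(*p)).round(1))
E
```

```text
t 21.9 pos [507.3  73.9 239.5] shift [ 8.6  1.2 79.6] turn [ 0.035 -0.01   0.014]
(-51.2, 1.5)
bs in [254.8 203.4]
bs out [254.7 215.3]
jaw rear +y [231.4 126.5]
jaw rear -y [278.6 126.7]
handle top [255.9 117. ]
keep fr [256.5 153.9]
cap [256.4  56.1]
ep in [255.4  36.9]
```

View pics/m7.png

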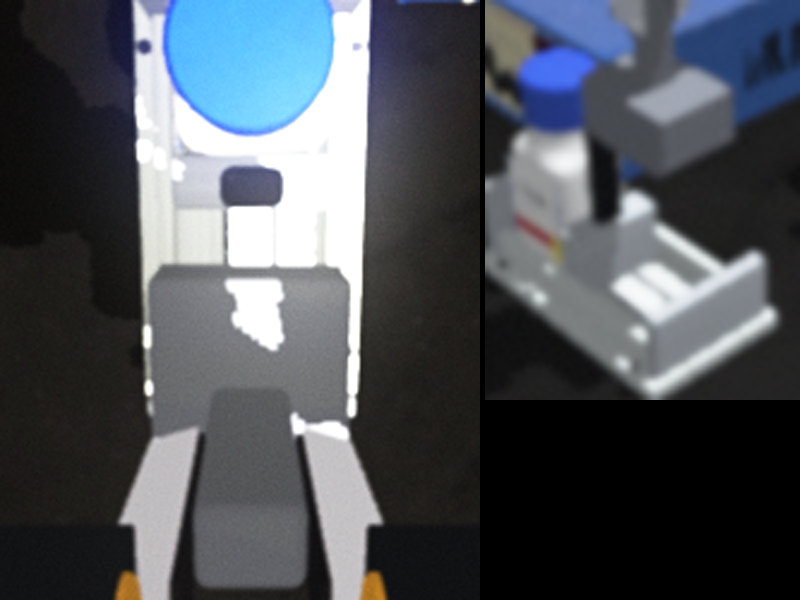

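The view (scale 2.4, crop origin (150,40)) shows the handle top at crop (252,187), px (255,118), against (256,117) predicted for travel 0.083. So the jaw is closed. The jaw's rear edge is at v≈126, as predicted. The keeper's front edge is at crop v 265–283 and its rear top edge at ≈430. I'll measure the keeper from edge profiles.

```bash
python3 - <<'E'
from h import *
import pickle
f,s=pickle.load(open("f7.pkl","rb"));g=cv2.cvtColor(f["color"],cv2.COLOR_BGR2GRAY)
for u in(222,230,285): print(u,"150..",g[146:166,u].tolist(),"| 212..",g[208:230,u].tolist())
for v in(165,185,205): print(v,g[v,206:222].tolist(),g[v,286:304].tolist())
zt=239.5-81.9+42
for v in(154,156,158,160,218,219,220): print(v,loc(plane(f,235,v,zt)))
for u,v in((213,165),(295,165),(213,205),(296,205)): print(u,v,loc(plane(f,u,v,zt)))
print("front face bottom (z+8) v=150.5",loc(plane(f,235,150.5,zt-34)),"jaw rear 126.2",loc(plane(f,235,126.2,63)),"handle",loc(plane(f,255,117.9,150)))
E
```

```text
222 150.. [229, 231, 228, 214, 184, 160, 162, 161, 160, 165, 170, 171, 175, 173, 175, 174, 178, 173, 175, 172] | 212.. [162, 159, 163, 161, 162, 162, 162, 160, 163, 162, 158, 170, 194, 217, 222, 222, 220, 222, 219, 219, 221, 220]
230 150.. [243, 243, 240, 228, 198, 174, 167, 165, 168, 167, 174, 179, 180, 179, 178, 176, 180, 180, 177, 178] | 212.. [166, 165, 163, 164, 163, 165, 164, 165, 160, 177, 203, 219, 224, 224, 221, 222, 216, 217, 214, 212, 201, 190]
285 150.. [249, 250, 249, 239, 215, 187, 185, 187, 181, 186, 187, 193, 194, 195, 196, 196, 195, 191, 194, 190] | 212.. [170, 172, 170, 166, 164, 166, 167, 211, 254, 255, 255, 255, 251, 235, 224, 223, 224, 224, 223, 223, 223, 224]
165 [77, 80, 107, 163, 206, 196, 173, 166, 171, 166, 171, 171, 173, 172, 172, 173] [190, 192, 192, 191, 188, 190, 188, 187, 181, 207, 255, 255, 255, 255, 201, 127, 120, 120]
185 [73, 72, 72, 122, 189, 217, 195, 168, 163, 163, 165, 166, 166, 165, 163, 170] [174, 176, 177, 178, 178, 177, 178, 177, 168, 192, 252, 255, 255, 224, 121, 108, 109, 108]
205 [90, 92, 88, 90, 119, 162, 182, 173, 160, 164, 166, 164, 164, 162, 166, 163] [171, 170, 167, 172, 172, 169, 165, 166, 177, 227, 245, 236, 166, 103, 98, 100, 105, 99]
154 (-10.9, 14.3)
156 (-12.2, 14.3)
158 (-13.6, 14.3)
160 (-14.9, 14.4)
218 (-55.7, 14.8)
219 (-56.5, 14.8)
220 (-57.2, 14.8)
213 165 (-18.3, 29.2)
295 165 (-18.2, -25.9)
213 205 (-46.3, 29.9)
296 205 (-46.2, -27.5)
front face bottom (z+8) v=150.5 (-12.7, 16.1) jaw rear 126.2 (0.4, 21.2) handle (11.3, 0.7)
```

Keeper centre is about -52.4 in clamp x, so it needs +9.9. I'll lower to just above the gap and check.

>>> move_arm([
  [[1,5,1,10,0,0,0],[1,9.9,1.5,30,0,0,0],[1,9.9,1.5,55,0,0,0],[1,9.9,1.5,78,0,0,0],[1,9.9,1.5,82,0,0,0]],
])

```text
time: 22.62
position: [509.7, 83.8, 156.0]
eef_rot: [2.36, 2.071, 0.003]
ft_force: [0.5, -0.2, -1.1]
gripper_width: 0.233
```

>>> move_arm([
  [[1,0,0,0,0,0,0],[1,0,0,0,0,0,0],[1,0,0,0,0,0,0],[1,0,0,0,0,0,0],[1,0,0,0,0,0,0]],
])

```text
time: 23.25
position: [509.7, 83.9, 156.1]
eef_rot: [2.36, 2.071, 0.003]
ft_force: [-0.3, 0.4, -1.8]
gripper_width: 0.23
```

```bash
python3 - <<'E'
from h import *
import pickle
rel(wor(-41.3,0,93.9),-7.6);p=bot.sense()["position"];print(loc(p))
f=imaging.grab_frame("wrist");pickle.dump(f,open("f8.pkl","wb"));g=cv2.cvtColor(f["color"],cv2.COLOR_BGR2GRAY)
zt=p[2]-81.9+42
for n,q in(("jaw rear",wor(0,20,63)),("keep front top",wor(-2.5,20,zt)),("keep front low",wor(-2.5,20,zt-34)),("keep rear top",wor(-82.5,20,zt)),("bs in",wor(-85,25,62)),("bs out",wor(-99,25,62))): print(n,proj(f,q).round(1))
u=int(proj(f,wor(-2.5,20,zt))[0])
for uu in(u-4,u,u+4): print(uu,g[60:180,uu].tolist())
E
```

```text
t 23.25 pos [509.7  83.9 156.1] shift [-0.3  0.3 62.2] turn [ 0.02  -0.001  0.018]
(-41.1, 0.4)
jaw rear [230.3 144.3]
keep front top [225.  156.6]
keep front low [228.7 150.3]
keep rear top [227.  266.2]
bs in [226.1 240.4]
bs out [226.4 255. ]
221 [203, 202, 201, 202, 201, 200, 203, 203, 203, 202, 202, 204, 202, 203, 203, 202, 205, 201, 202, 204, 203, 204, 205, 205, 205, 205, 204, 206, 205, 205, 205, 206, 205, 203, 195, 187, 174, 182, 227, 255, 255, 255, 255, 255, 255, 255, 255, 255, 255, 255, 255, 255, 255, 255, 242, 212, 214, 223, 225, 226, 229, 228, 229, 230, 230, 227, 225, 224, 227, 228, 228, 228, 228, 228, 227, 228, 224, 222, 221, 221, 220, 220, 218, 213, 220, 232, 241, 243, 239, 225, 191, 166, 155, 158, 161, 161, 163, 174, 171, 176, 174, 173, 176, 175, 176, 173, 174, 176, 178, 172, 173, 176, 171, 174, 171, 173, 175, 174, 171, 176]
225 [202, 202, 203, 203, 202, 201, 202, 205, 202, 205, 202, 204, 202, 205, 206, 204, 204, 206, 201, 205, 204, 205, 205, 208, 204, 204, 205, 205, 207, 206, 207, 205, 209, 209, 207, 205, 204, 196, 189, 180, 184, 234, 255, 255, 255, 255, 255, 255, 255,
[... 260 characters left out ...]
 175, 173, 177, 175, 173, 173, 175, 174, 175, 175, 175, 171, 172, 173, 173, 177, 171, 173, 176]
229 [203, 202, 205, 205, 203, 203, 204, 206, 204, 204, 204, 206, 204, 205, 204, 207, 207, 206, 207, 209, 205, 207, 207, 207, 208, 205, 208, 207, 208, 206, 207, 209, 208, 209, 207, 210, 207, 206, 207, 204, 200, 184, 174, 188, 246, 255, 255, 255, 255, 255, 255, 255, 255, 255, 255, 255, 254, 237, 226, 227, 232, 230, 233, 230, 229, 229, 227, 235, 254, 255, 255, 255, 255, 255, 255, 255, 255, 235, 223, 223, 224, 221, 219, 218, 224, 234, 242, 244, 241, 228, 190, 168, 161, 161, 158, 162, 170, 170, 177, 177, 177, 178, 175, 179, 174, 177, 175, 173, 175, 177, 176, 176, 172, 176, 175, 174, 175, 176, 176, 173]
```

The edges match the predictions to within 0.3 px (front low 150, front top 156.5, jaw rear 144.5). Lowering in.

>>> move_arm([
  [[1,0,0,7,0,0,0],[1,0,0,15,0,0,0],[1,0,0,23,0,0,0],[1,0,0,31,0,0,0],[1,0,0,38,0,0,0]],
])

```text
time: 23.92
position: [509.7, 83.8, 117.4]
eef_rot: [2.36, 2.071, 0.002]
ft_force: [0.2, -0.0, -2.7]
gripper_width: 0.228
```

>>> move_arm([
  [[1,0,0,5,0,0,0],[1,0,0,10,0,0,0],[1,0,0,15,0,0,0],[1,0,0,19,0,0,0],[1,0,0,21,0,0,0]],
])

```text
time: 24.55
position: [509.7, 83.8, 96.2]
eef_rot: [2.36, 2.071, 0.002]
ft_force: [0.5, -0.7, -2.2]
gripper_width: 0.234
```

No resistance so far; 2–3 mm remain to the floor.

>>> move_arm([
  [[1,0,0,1,0,0,0],[1,0,0,2,0,0,0],[1,0,0,2.5,0,0,0],[1,0,0,2.5,0,0,0],[1,0,0,2.5,0,0,0]],
])

```text
time: 25.18
position: [509.8, 83.8, 93.8]
eef_rot: [2.36, 2.071, 0.002]
ft_force: [-0.1, 0.8, -0.3]
gripper_width: 0.229
```

The weight is off the gripper, so I'll release and rise.

>>> move_arm([
  [[0.4,0,0,0,0,0,0],[-0.2,0,0,0,0,0,0],[-0.6,0,0,0,0,0,0],[-0.6,0,0,0,0,0,0],[-0.6,0,0,0,0,0,0]],
])

```text
time: 25.8
position: [509.8, 83.8, 93.8]
eef_rot: [2.36, 2.071, 0.002]
ft_force: [-0.6, -0.7, -0.5]
gripper_width: 0.691
```

>>> move_arm([
  [[-0.6,0,0,-15,0,0,0],[-0.6,0,0,-45,0,0,0],[-0.6,0,0,-80,0,0,0],[-0.6,0,0,-115,0,0,0],[-0.6,0,0,-130,0,0,0]],
])

```text
time: 26.42
position: [510.1, 83.8, 226.2]
eef_rot: [2.359, 2.07, 0.007]
ft_force: [0.1, -0.7, -0.6]
gripper_width: 0.802
```

>>> move_arm([
  [[-0.6,-10,0,-15,0,0,0],[-0.6,-20,0,-30,0,0,0],[-0.6,-20,0,-40,0,0,0],[-0.6,-20,0,-40,0,0,0],[-0.6,-20,0,-40,0,0,0]],
])

```text
time: 27.05
position: [507.1, 64.2, 265.6]
eef_rot: [2.359, 2.071, 0.006]
ft_force: [-0.3, -0.3, 0.4]
gripper_width: 0.799
```

```bash
python3 - <<'E'
from h import *
import pickle
print(bot.sense()["position"],bot.sense()["ft_force"])
f=imaging.grab_frame("wrist");s=imaging.grab_frame("scene");pickle.dump((f,s),open("f9.pkl","wb"))
g=cv2.cvtColor(f["color"],cv2.COLOR_BGR2GRAY)
for n,q in(("handle top",(12,0,150)),("jaw rear top",(0,20,63)),("keep front top",(-2.5,20,54)),("keep rear top",(-82.5,20,54)),("bs in",(-85,20,62)),("bs out",(-99,20,62)),("stem top",(-42.5,0,137)),("stem top r",(-51.5,0,137)),("stem top f",(-33.5,0,137))): print(n,proj(f,wor(*q)).round(1))
u=int(proj(f,wor(-40,20,54))[0]);a,b=int(proj(f,wor(15,20,63))[1]),int(proj(f,wor(-105,20,62))[1])
for uu in(u-3,u+3): print(uu,a,g[a:b,uu].tolist())
u=int(proj(f,wor(-42.5,0,137))[0]);print(u,int(proj(f,wor(-42,0,137))[1])-20,g[int(proj(f,wor(-42,0,137))[1])-20:int(proj(f,wor(-42,0,137))[1])+20,u].tolist())
im=np.hstack([f["color"],cv2.resize(s["color"][155:255,190:269],(288,384))]);cv2.imwrite("pics/m9.png",im)
E
```

```text
[507.10918587  64.21409301 265.63629087] [-0.34447199 -0.29481392  0.40800956]
handle top [254.6 104.8]
jaw rear top [236.4 116.6]
keep front top [236.8 118.6]
keep rear top [237.4 185.9]
bs in [237.1 189.5]
bs out [237.2 200.8]
stem top [254.3 164.7]
stem top r [254.2 174.1]
stem top f [254.3 155.2]
234 102 [218, 215, 215, 217, 214, 215, 217, 217, 214, 212, 213, 208, 210, 203, 198, 193, 182, 169, 171, 172, 172, 175, 175, 171, 172, 173, 172, 173, 171, 172, 170, 172, 172, 170, 174, 170, 173, 169, 173, 170, 174, 173, 170, 173, 172, 171, 169, 170, 186, 223, 241, 250, 253, 253, 252, 252, 252, 252, 252, 252, 252, 253, 253, 253, 252, 252, 252, 252, 252, 252, 252, 252, 252, 252, 252, 253, 252, 252, 252, 252, 253, 253, 250, 229, 194, 185, 188, 192, 225, 253, 255, 255, 255, 255, 255, 255, 255, 255, 227, 136, 109, 107, 111]
240 102 [216, 212, 215, 214, 214, 214, 214, 213, 213, 215, 215, 212, 213, 209, 200, 195, 180, 171, 175, 178, 175, 177, 178, 179, 177, 174, 176, 177, 178, 176, 173, 176, 174, 174, 174, 173, 175, 174, 173, 176, 177, 172, 173, 174, 174, 174, 174, 176, 172, 169, 173, 171, 170, 192, 229, 253, 254, 254, 254, 254, 254, 254, 253, 254, 253, 253, 253, 253, 253, 253, 253, 253, 253, 253, 253, 253, 253, 253, 253, 253, 253, 254, 252, 229, 197, 185, 184, 196, 225, 253, 255, 255, 255, 255, 255, 255, 255, 255, 227, 138, 109, 107, 109]
254 144 [180, 174, 170, 163, 162, 166, 164, 165, 165, 165, 168, 169, 175, 180, 177, 183, 180, 177, 175, 179, 179, 175, 174, 173, 174, 210, 245, 251, 249, 251, 254, 254, 254, 254, 254, 254, 254, 254, 254, 255]
```

I've used all 12 picture views, so the last checks are numeric.

```bash
python3 - <<'E'
from h import *
import pickle
f,s=pickle.load(open("f9.pkl","rb"));g=f["color"];f0=pickle.load(open("f0.pkl","rb"))["scene"]
hsv=cv2.cvtColor(g,cv2.COLOR_BGR2HSV);m=((hsv[...,0]>95)&(hsv[...,0]<130)&(hsv[...,1]>100)).astype(np.uint8)
x,y=proj(f,wor(55,0,166)).astype(int);n,l,st,ce=cv2.connectedComponentsWithStats(m)
print("pred cap",x,y);i=l[max(y,0),x];X,Y,W,H=st[i,:4];print(st[i],loc(plane(f,X+W/2,Y+H-W/2,166)))
hd=g[95:120,235:275].max(2);ys,xs=np.where(hd<90);print("handle top dark centroid",xs.mean()+235,ys.mean()+95)
S=s["color"].astype(int);d=np.abs(S-f0["color"]).max(2)
print("bystander region change (scene)",d[170:232,270:323].mean(), (d[170:232,270:323]>50).sum())
t=imaging.grab_frame("scene")
E
```

```text
pred cap 254 48
[ 220   12   65   74 2717] (51.0, 1.9)
handle top dark centroid nan nan
bystander region change (scene) 5.21911138161899 0<stdin>:7: RuntimeWarning: Mean of empty slice.
  ret = ret.dtype.type(ret / rcount)
```

```bash
python3 -c "
from h import *
s=bot.sense();print(s['time'],np.abs(s['qd']).max(),s['gripper_width']);print(ticket.finish_job())"
```

```text
27.2 0.0030324578296307813 0.7965906398158792
the job is handed in; nothing more can be done
None
```

I stood the tub upright in the clamp, slid the jaw until it pressed the tub against the end plate, and lowered the long keeper into the gap behind the jaw. Everything is released and the arm is clear above it. I handed the job in at 27.2 s and got no verdict back.

**Last checks that agreed**
- **Jaw:** it stopped hard at 12 N. A later picture put the handle at about 11.3–12 mm in clamp x, which is travel of about 0.083 m.
- **Keeper:** it met no resistance going in, and its weight came off at a tool height of 93.8 mm against 93.9 expected. Its front and rear edges and the front edge of its stem were within about 1 px of where they should be. It stayed in place after release.
- **Bystanders:** the scene picture showed no visible change around the beakers and dropper.

**Checks that failed or disagreed**
- **Jaw slide:** the arm moved about 77 mm while gripping the handle, though only about 73 mm was expected. The handle probably slipped slightly in the pads.
- **Tub position:** the final cap measurement gave 51 mm along the slide instead of 55, because the colour mask included the side of the cap. An earlier picture gave 54.9 mm.
- **Unfinished checks:** a threshold check on the handle found nothing. The viewer also refused a last picture because the limit of 12 was reached, so the final look was by numbers only.

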